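# Lock the control box with its square panel key

## Task

The control box on the bench is shut but only part-locked. Take the steel square-ended key from the rack, push it fully home in the recessed lock in the lid and turn it clockwise until the lock comes up against its stop, by feel, without leaning on the key or wrenching it. Then draw the key out and hang it back in the free hole of the rack, leaving everything else where it is.

Things in the scene. Friction and masses are not known exactly. Their poses are not given: they have to be found in the camera images.
- key_grip (a point): Loose steel panel key (about 0.16 kg), hanging upright by its collar in a rack hole. This point is the middle of its flat wing grip: an upright plate with rounded ends, 68 mm long (key x), 10 mm thick (key y; pinch across this), 36 mm high. Under the wing: a neck 9.6 mm across, 12 mm long, then a round collar 30 mm across, 6 mm thick, whose underside is 36 mm below this point. Key z points up.
- key_tip (a point): Centre of the bottom face of the same key's square end, 94 mm straight below key_grip, 58 mm below the collar's underside. The square end is 10 x 10 mm and 18 mm long, with no lead-in, its flats square to the key's x and y axes; above it a round shaft 14 mm across, 40 mm long, up to the collar. Axes as key_grip.
- lock (a joint): Turn of the lock's steel turning piece in rad: 0 = open, its square's sides along the box's x and y; grows clockwise from above to a hard stop at 1.571 (locked). Starts at 0.3 to 0.6, stays where left. Needs 0.1 to 0.17 N m to turn; the torque climbs past 0.2 only at the stop. The key has play in the socket: the lock follows only after the key has turned 0.15 to 0.2 rad.
- enclosure: Grey steel control box on its back, fixed: 200 (x) x 300 (y) x 120 mm to the lid's top. Origin: centre of underside. Lock marked out at x = -72, y = 0 mm, but its hand-cut hole leaves it 2.5 to 5 mm off that mark: not measured, feel for it. Fixed ring 28 mm inside, 37 outside, rim 125 mm up; in it a flat steel face 121 mm up with the square socket, 11 x 11 mm, 14 mm deep, no lead-in.
- lock_bar (a point): Middle of a small dark bar, 3 x 9 mm, on the lid, 34 mm to the -y side of the lock's mark. A short dark line on the lock's steel face points at it when locked (and along the box's +x at 0).
- rack: Plywood bench rack, fixed: a board 176 mm (x) by 80 mm (y), its top 85 mm above the bench, on two end cheeks, open below, with two round holes 20 mm across, 84 mm apart. Origin at the centre of its underside.
- rack_hole_near (a point): Centre of one hole of the rack (at rack x = -42 mm), level with the board's top; z up. It holds the key or the driver.
- rack_hole_far (a point): Centre of the other hole of the rack (at rack x = +42 mm), level with the board's top; z up. It holds the other of the two.
- driver_mid (a point): Bystander: a screwdriver-like nut driver with a round black handle 28 mm across and 70 mm high, standing in the other rack hole; this point is half-way up its handle, 35 mm above the board. Not to be used.
- tin: Bystander: loose paint tin 86 mm across, 100 mm high. Origin at the centre of its underside.
- pot: Bystander: loose grey pot 72 mm across, 90 mm high, with three brushes that reach 210 mm up. Origin at the centre of its underside.
Not all that is in view belongs to the job. There is more than one size of the part that bears key_grip; the job needs the largest.

How it is judged:
By the outcome, as a careful person would: the job done as asked, in the order asked, and still so for the second after the job is handed in, with the robot touching nothing.
It also fails if it takes over 72 s, if anything falls off the work surface, if the arm or the gripper's body presses on something with over 40 N, if the wrist force passes 120 N, or if a joint passes its speed limit or range.

## Robot

A 6-joint arm with a two-finger parallel gripper is mounted at the origin on the work surface. World frame = base frame: x ahead of the robot, y to its left, z up, the work surface at z = 0. Lengths are in m, angles in rad, forces in N, time in s.
With the tool pointing down it reaches from about 0.275 to 1 m from the base axis. Payload 8.4 kg.
Tool frame: the origin (TCP) lies on the centre line of the jaws, within the pads' length; the fingertips stand 17 mm ahead of it and the grasp point (between the pads) lies 2 mm behind it (bot.tcp_to_tips is the y of the fingertips in the tool frame, in m); y points along the fingers, z is the direction in which the jaws open and shut, and the axes are right-handed (so a half turn about y gives the same grasp; the last joint's range is limited). The gripper opens to 85 mm and grips with 20 to 120 N. Pads are 22 mm wide; open, the fingers measure 114 mm over their backs; the gripper's body (76 mm by 85 mm) begins 54 mm behind the grasp point. The pads swing forward as they close: fully open they stand 13 mm farther back than shut.
Start: joints at [-1.153, 0.353, 1.633, -0, 1.155, -0.002], TCP at [0.255, -0.571, 0.248] pointing down, gripper open.
Joint ranges: [-2.63, 2.63], [-0.92, 2.1], [0.06, 2.66], [-1.3, 4.44], [0, 2.69], [-3.02, 3.02]. Speed limits (rad/s): [2.22, 2.22, 2.79, 3.14, 3.14, 3.14].

## Interface

Orientations are given as a unit quaternion [x, y, z, w].
In Python, from workcell import bot, hand, kinematics, get_obs, vision, hand_in gives the robot as it stands. The module is installed in compiled form; this text tells all that it offers. Calls block until the motion is done:
- bot.reach(position, orientation): joint-space move of the TCP to a pose.
- bot.servo_line(position, ori=None, velocity=0.15): straight line of the TCP; ori=None keeps the orientation; velocity is the mean speed in m/s.
- bot.goto_joints(angles): joint-space move.
- hand.move_gripper(opening, strength=None): finger opening in m; strength is the grip in N (None keeps the last); returns when the fingers have stopped.
- bot.dwell(seconds).
- kinematics.solve_ik(position, orientation): joint angles nearest the present ones, or None.
- get_obs(): the state.
- vision.read_camera(name): name is "scene" or "side" or "wrist"; returns a dict with "frame" (480x640x3 uint8, red, green, blue), "intrinsics" (3x3 intrinsics, pixels), "view" (4x4, takes a point from world to camera coordinates). Camera axes: x right, y down, z forward; pixel columns grow to the right and rows downward; lengths in m; the calibration is good to about 2 mm. The wrist camera is an equidistant fisheye: a pixel r from the principal point sees the ray r / f radians off the axis. A picture is of the moment at which its call begins. There is no depth.
A pose or a line that the arm cannot do raises bot.IKError and nothing moves.
- hand_in(): hands the job in, once; it reports no verdict.
The state is a dict: "time_s": time; "joint_pos": joint angles; "joint_vel": joint speeds; "joint_efforts": joint torques, N m; "position": TCP position; "orientation": TCP orientation; "wrist_force": force on the tool from outside, world axes, zero at the start; "ft_torque": the same for the moment, N m; "gripper_width": finger opening in m.
Only numpy, scipy, OpenCV 4.12 (cv2) and the standard library are available. Lean on these libraries where they do the work, as an engineer would, in place of code of your own. Each camera call takes 0.05 s, during which the arm holds its last target.

## Working session

There is one attempt and no reset: what is moved stays moved. The work goes in short steps, each a Python script; the robot and the scene stay as the last script left them, time stands still between calls to the robot, and variables do not carry over. Pictures are saved under pics/ and viewed, and the job is handed in when it is done.

```bash
mkdir -p pics; ls; python3 - <<'E'
from workcell import bot,hand,kinematics,get_obs,vision
import cv2,numpy as np
o=get_obs();print({k:np.round(v,3) for k,v in o.items()}, bot.tcp_to_tips)
for n in ["scene","side","wrist"]:
    r=vision.read_camera(n);cv2.imwrite(f"pics/{n}0.png",r["frame"][:,:,::-1]);print(n,r["intrinsics"].tolist(),np.round(r["view"],4).tolist())
E
```

```text
pics
{'time_s': np.float64(0.0), 'joint_pos': array([-1.153,  0.354,  1.634,  0.   ,  1.155, -0.002]), 'joint_vel': array([-0.002, -0.   , -0.001, -0.   , -0.   , -0.003]), 'joint_efforts': array([ 0.0000e+00, -6.0526e+01, -3.4207e+01,  0.0000e+00,  9.0000e-03,
       -0.0000e+00]), 'position': array([ 0.255, -0.57 ,  0.248]), 'orientation': array([-0.147,  0.692, -0.691,  0.147]), 'wrist_force': array([-0.241, -0.388,  0.288]), 'ft_torque': array([ 0.002, -0.031, -0.016]), 'gripper_width': np.float64(0.085)} 0.017
scene [[545.147331786875, 0.0, 320.13872010885535], [0.0, 545.147331786875, 248.17768610980602], [0.0, 0.0, 1.0]] [[0.7762, 0.6305, -0.001, -0.4967], [0.3971, -0.4901, -0.7759, -0.1175], [-0.4897, 0.6019, -0.6308, 1.2932], [0.0, 0.0, 0.0, 1.0]]
side [[495.32351706351034, 0.0, 315.51966544654806], [0.0, 495.32351706351034, 237.2760083342277], [0.0, 0.0, 1.0]] [[-0.7462, -0.6656, -0.0132, 0.492], [-0.3335, 0.3909, -0.8579, 0.2508], [0.5762, -0.6357, -0.5136, 0.4988], [0.0, 0.0, 0.0, 1.0]]
wrist [[371.64829954431775, 0.0, 318.8755883918482], [0.0, 371.64829954431775, 243.02319713820094], [0.0, 0.0, 1.0]] [[0.4078, -0.9131, -0.002, -0.6258], [-0.8738, -0.3909, 0.2892, -0.0387], [-0.2648, -0.1162, -0.9573, 0.3804], [0.0, 0.0, 0.0, 1.0]]
```

View pics/scene0.png

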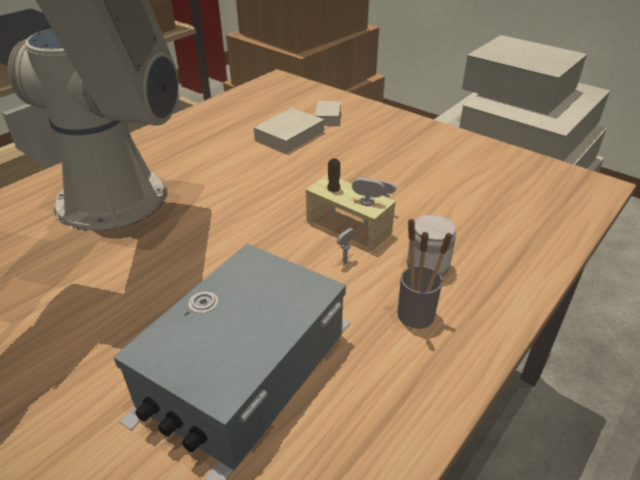

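View pics/side0.png

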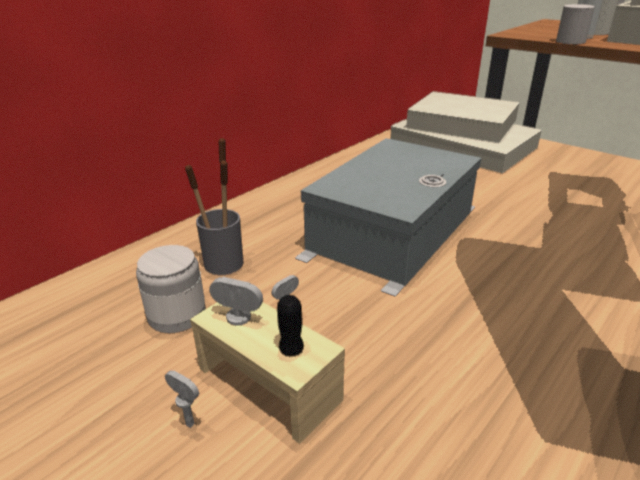

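View pics/wrist0.png

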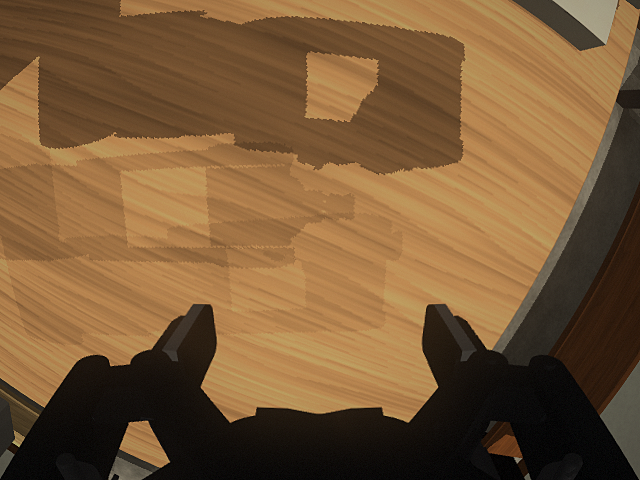

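The scene view shows the box with its lock ring at (203,301), and the rack with the driver at (334,175) and a large winged key at (370,188). Smaller keys stand on the bench at about (346,243) and (388,187). Next I enlarge these areas.

```bash
python3 - <<'E'
import cv2
s=cv2.imread("pics/scene0.png");d=cv2.imread("pics/side0.png")
cv2.imwrite("pics/c1.png",cv2.resize(s[145:270,295:415],None,fx=5,fy=4.8,interpolation=cv2.INTER_CUBIC)[:600])
cv2.imwrite("pics/c2.png",cv2.resize(d[265:435,155:355],None,fx=3.5,fy=3.5,interpolation=cv2.INTER_CUBIC)[:600])
cv2.imwrite("pics/c3.png",cv2.resize(s[270:330,165:245],None,fx=10,fy=10,interpolation=cv2.INTER_CUBIC))
cv2.imwrite("pics/c4.png",cv2.resize(d[155:205,395:475],None,fx=10,fy=10,interpolation=cv2.INTER_CUBIC))
E
```

```text
(no output)
```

View pics/c1.png

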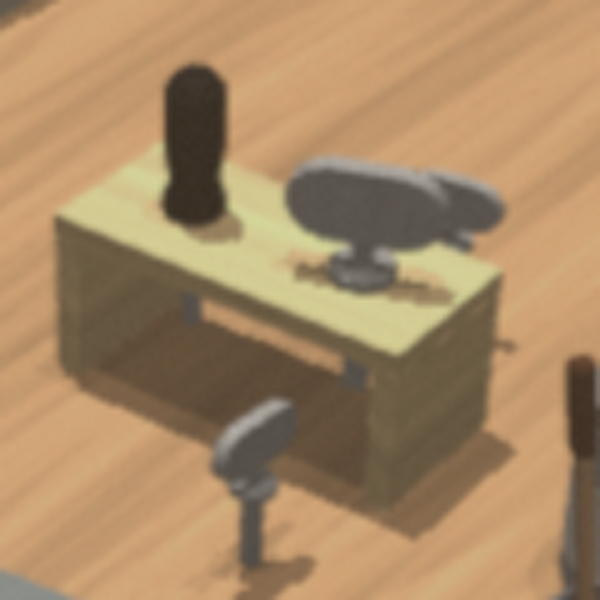

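View pics/c2.png

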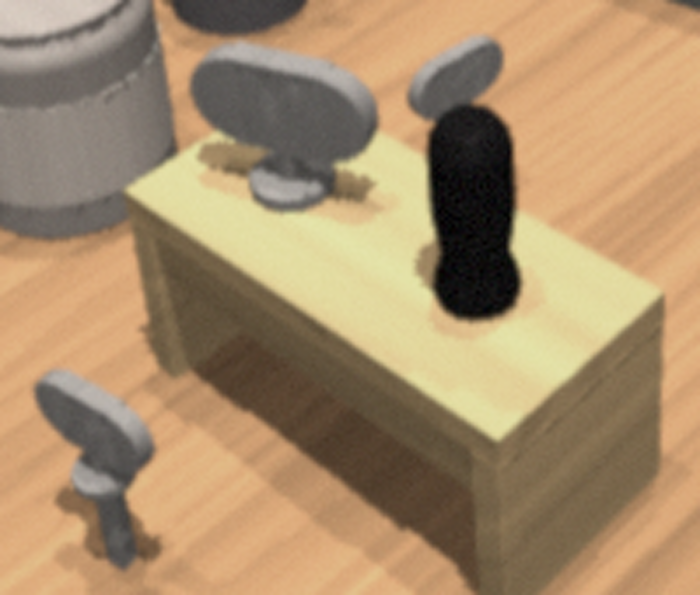

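View pics/c3.png

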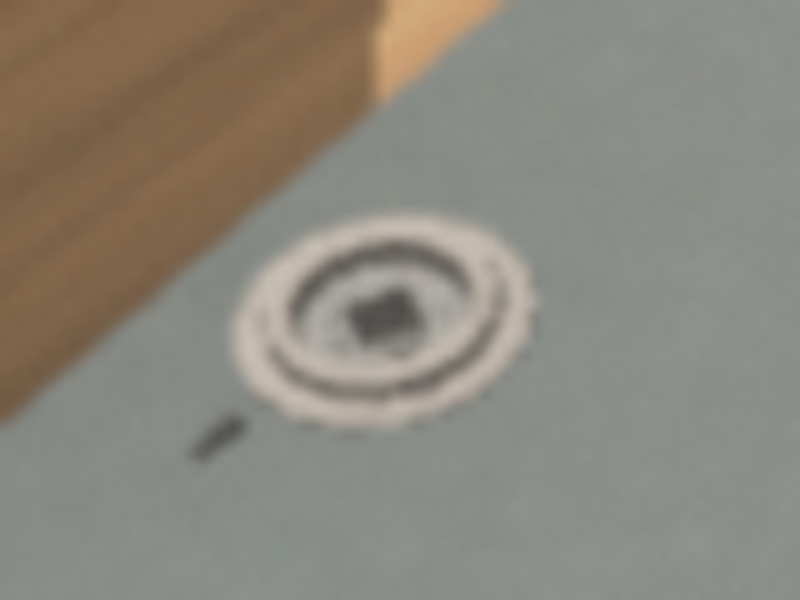

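View pics/c4.png

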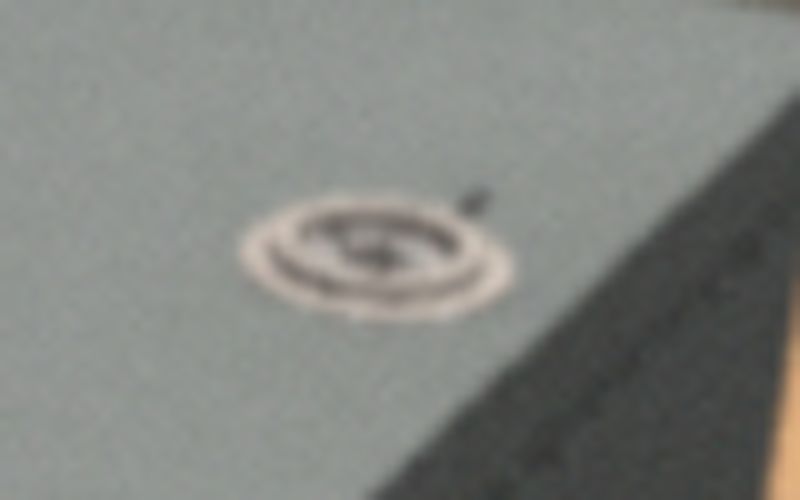

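Three keys are in view, and sizes confirm the choice:
- **Rack key:** scene (368,188), side (236,298). It has the largest wing and hangs by its collar.
- **Bench keys:** scene (346,243) and (388,187), side (183,395) and (285,290). Both are smaller and stand on the bench, so they are not wanted.

The rack key fits the description. Now I measure.

```bash
cat > h.py <<'E'
from workcell import bot,hand,kinematics,get_obs,vision
import cv2,numpy as np
from scipy.spatial.transform import Rotation as R
def ray(c,px):
    K=np.array(c["intrinsics"]);V=np.array(c["view"]);u=(np.array(px,float)-K[:2,2])/K[0,0]
    if c.get("fish"):
        r=np.linalg.norm(u);d=np.array([*(u/r*np.sin(r)),np.cos(r)]) if r>1e-9 else np.array([0,0,1.])
    else: d=np.array([*u,1.]);d/=np.linalg.norm(d)
    return -V[:3,:3].T@V[:3,3],V[:3,:3].T@d
def plane(c,px,z):
    o,d=ray(c,px);return o+d*(z-o[2])/d[2]
def tri(*cp):
    A=0;b=0
    for c,p in cp:
        o,d=ray(c,p);M=np.eye(3)-np.outer(d,d);A=A+M;b=b+M@o
    return np.linalg.solve(A,b)
def cam(n):
    c=vision.read_camera(n);c["fish"]=n=="wrist";return c
def save(c,name,box=None,f=1):
    im=c["frame"][:,:,::-1]
    if box: im=im[box[1]:box[3],box[0]:box[2]]
    cv2.imwrite(f"pics/{name}.png",cv2.resize(im,None,fx=f,fy=f,interpolation=cv2.INTER_CUBIC))
def proj(c,P):
    V=np.array(c["view"]);K=np.array(c["intrinsics"]);p=V[:3,:3]@P+V[:3,3]
    if c.get("fish"):
        r=np.hypot(p[0],p[1]);t=np.arctan2(r,p[2]);u=p[:2]/r*t
    else:u=p[:2]/p[2]
    return u*K[0,0]+K[:2,2]
def down(yaw):
    "tool y down, tool z (jaw axis) horizontal at angle yaw"
    z=np.array([np.cos(yaw),np.sin(yaw),0]);y=np.array([0,0,-1.]);x=np.cross(y,z)
    return R.from_matrix(np.c_[x,y,z]).as_quat()
E
python3 - <<'E'
from h import *
s=cam("scene");d=cam("side");np.set_printoptions(precision=4,suppress=True)
print("grip",tri((s,(368.4,187.7)),(d,(236.1,298.4))),"collar",tri((s,(367.6,200.8)),(d,(237.9,318.4))))
for n,c,pts in(("s",s,[(306.4,189.8),(374.4,219),(395,201.7),(327.4,174.6)]),("d",d,[(191.3,319.3),(297.3,391.3),(344.4,349.3)])):
    print(n,[plane(c,p,.085) for p in pts])
print("box s",[plane(s,p,.12) for p in[(248,248),(345,292),(122,358),(232,418)]])
print("box d",[plane(d,p,.12) for p in[(482,158),(384,143),(308,188),(408,216)]])
print("ring",plane(s,(203.3,302),.125),plane(d,(432.8,180.8),.125),"bar",plane(s,(165+21.7,270+43.7),.12),plane(d,(395+47.5,155+20),.12))
print(R.from_quat(get_obs()["orientation"]).as_matrix())
# wing ends
print("wing s",tri((s,(295+287/5,145+190/4.8)),(d,(155+366/3.5,265+125/3.5))),tri((s,(295+447/5,145+215/4.8)),(d,(155+200/3.5,265+90/3.5))))
E
```

```text
grip [0.5471 0.2673 0.118 ] collar [0.548  0.2669 0.0866]
s [array([0.4216, 0.2223, 0.085 ]), array([0.5952, 0.2264, 0.085 ]), array([0.5937, 0.3036, 0.085 ]), array([0.4181, 0.299 , 0.085 ])]
d [array([0.5898, 0.3033, 0.085 ]), array([0.4152, 0.2999, 0.085 ]), array([0.417 , 0.2215, 0.085 ])]
box s [array([ 0.4977, -0.0258,  0.12  ]), array([ 0.6974, -0.0075,  0.12  ]), array([ 0.5343, -0.3124,  0.12  ]), array([ 0.7252, -0.2823,  0.12  ])]
box d [array([ 0.5194, -0.32  ,  0.12  ]), array([ 0.7086, -0.2685,  0.12  ]), array([ 0.6823, -0.0089,  0.12  ]), array([ 0.5003, -0.0335,  0.12  ])]
ring [ 0.543  -0.1683  0.125 ] [ 0.5319 -0.1592  0.125 ] bar [ 0.5381 -0.1984  0.12  ] [ 0.5367 -0.2017  0.12  ]
[[-0.9132 -0.0003  0.4076]
 [-0.4076  0.0006 -0.9132]
 [-0.     -1.     -0.0006]]
wing s [0.5182 0.254  0.121 ] [0.5785 0.2781 0.1201]
```

```bash
python3 - <<'E'
from h import *
np.set_printoptions(precision=4,suppress=True)
c=cam("wrist");s=cam("scene");d=cam("side");o=get_obs();T=R.from_quat(o["orientation"]).as_matrix()
V=np.array(c["view"]);C=-V[:3,:3].T@V[:3,3]
print("cam in tool",T.T@(C-o["position"]),"axis in tool",T.T@V[2,:3],"xaxis",T.T@V[0,:3])
print("small keys",tri((s,(388.4,187)),(d,(285.6,287))),tri((s,(346,237)),(d,(182,387))))
print(o["time_s"])
# IK test of candidate poses
L=np.array([.537,-.165])
for yaw in np.arange(-3,3.2,.4):
    q=down(yaw)
    a=kinematics.solve_ik([.537,-.165,.25],q); b=kinematics.solve_ik([.547,.265,.25],q)
    print(round(yaw,2),None if a is None else np.round(a,2),None if b is None else np.round(b,2))
E
```

```text
cam in tool [-0.0732 -0.1262  0.0017] axis in tool [ 0.2892  0.9573 -0.001 ] xaxis [-0.0003  0.0011  1.    ]
small keys [0.5554 0.2418 0.1272] [ 0.5418  0.2984 -0.0091]
0.4
-3.0 [-0.3   0.25  1.77 -0.    1.12  2.7 ] [ 0.45  0.32  1.67 -0.    1.15 -2.83]
-2.6 [-0.3   0.25  1.77 -0.    1.12  2.3 ] None
-2.2 [-0.3   0.25  1.77 -0.    1.12  1.9 ] [ 0.45  0.32  1.67 -0.    1.15  2.65]
-1.8 [-0.3   0.25  1.77 -0.    1.12  1.5 ] [ 0.45  0.32  1.67 -0.    1.15  2.25]
-1.4 [-0.3   0.25  1.77 -0.    1.12  1.1 ] [ 0.45  0.32  1.67 -0.    1.15  1.85]
-1.0 [-0.3   0.25  1.77 -0.    1.12  0.7 ] [ 0.45  0.32  1.67 -0.    1.15  1.45]
-0.6 [-0.3   0.25  1.77 -0.    1.12  0.3 ] [ 0.45  0.32  1.67 -0.    1.15  1.05]
-0.2 [-0.3   0.25  1.77 -0.    1.12 -0.1 ] [ 0.45  0.32  1.67 -0.    1.15  0.65]
0.2 [-0.3   0.25  1.77 -0.    1.12 -0.5 ] [ 0.45  0.32  1.67 -0.    1.15  0.25]
0.6 [-0.3   0.25  1.77 -0.    1.12 -0.9 ] [ 0.45  0.32  1.67 -0.    1.15 -0.15]
1.0 [-0.3   0.25  1.77 -0.    1.12 -1.3 ] [ 0.45  0.32  1.67 -0.    1.15 -0.55]
1.4 [-0.3   0.25  1.77 -0.    1.12 -1.7 ] [ 0.45  0.32  1.67 -0.    1.15 -0.95]
1.8 [-0.3   0.25  1.77 -0.    1.12 -2.1 ] [ 0.45  0.32  1.67 -0.    1.15 -1.35]
2.2 [-0.3   0.25  1.77 -0.    1.12 -2.5 ] [ 0.45  0.32  1.67 -0.    1.15 -1.75]
2.6 [-0.3   0.25  1.77 -0.    1.12 -2.9 ] [ 0.45  0.32  1.67 -0.    1.15 -2.15]
3.0 [-0.3   0.25  1.77 -0.    1.12  2.98] [ 0.45  0.32  1.67 -0.    1.15 -2.55]
```

```bash
python3 - <<'E'
from h import *
np.set_printoptions(precision=4,suppress=True)
s=cam("scene");d=cam("side")
print("small keys",tri((s,(388.4,187)),(d,(182,387))),tri((s,(346,237)),(d,(285.6,287))))
q=down(1.21)
bot.reach([.537,-.165,.235],q)
c=cam("wrist");save(c,"w1");np.save("w1.npy",c,allow_pickle=True)
print(get_obs()["time_s"],proj(c,np.array([.537,-.165,.121])), get_obs()["wrist_force"])
E
```

```text
small keys [0.5324 0.3666 0.0632] [0.5702 0.164  0.0649]
2.35 [321.9906 243.1455] [0.5602 0.6613 0.7386]
```

View pics/w1.png

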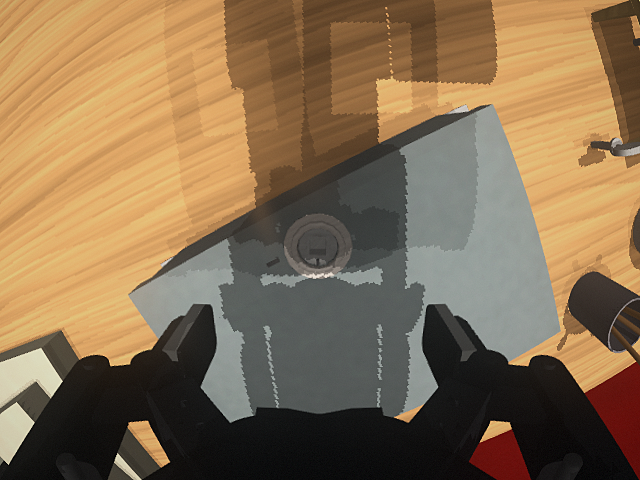

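The lock ring is at about (318,245), in the arm's shadow. The bar is near (273,263). I'll enlarge and boost the contrast.

```bash
python3 - <<'E'
import cv2,numpy as np
im=cv2.imread("pics/w1.png")[205:285,258:358]
g=cv2.resize(im,None,fx=7.5,fy=7.5,interpolation=cv2.INTER_CUBIC)
g=np.clip((g.astype(float)-20)*2.2,0,255).astype(np.uint8)
cv2.imwrite("pics/w1c.png",g)
E
```

```text
(no output)
```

View pics/w1c.png

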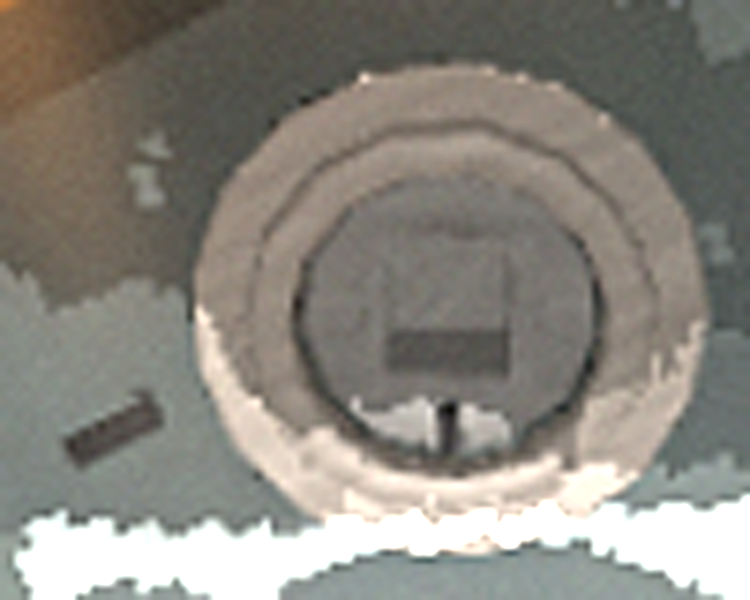

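```bash
cat > ov.py <<'E'
from h import *
import sys
def overlay(c,ctr,yaw,name,box=(258,205,358,285),f=7.5,gain=2.2):
    im=c["frame"][:,:,::-1][box[1]:box[3],box[0]:box[2]]
    g=cv2.resize(im,None,fx=f,fy=f,interpolation=cv2.INTER_CUBIC);g=np.clip((g.astype(float)-20)*gain,0,255).astype(np.uint8)
    def poly(P,col):
        u=np.array([(proj(c,np.array(p))-box[:2]+.5)*f for p in P]);cv2.polylines(g,[np.round(u).astype(int)],True,col,1,cv2.LINE_AA)
    t=np.linspace(0,2*np.pi,60)
    for r,z,col in((.014,.125,(0,255,0)),(.0185,.125,(0,255,0)),(.014,.121,(255,0,0))):
        poly([[ctr[0]+r*np.cos(a),ctr[1]+r*np.sin(a),z] for a in t],col)
    for z,col in((.121,(0,0,255)),(.107,(255,0,255))):
        poly([[ctr[0]+.0055*np.sqrt(2)*np.cos(yaw+a),ctr[1]+.0055*np.sqrt(2)*np.sin(yaw+a),z] for a in np.pi/4*np.array([1,3,5,7])],col)
    cv2.imwrite(f"pics/{name}.png",g)
E
python3 - <<'E'
from ov import *
np.set_printoptions(precision=4,suppress=True)
c=np.load("w1.npy",allow_pickle=True).item()
def P(x,y,z): return plane(c,(258+x/7.5-.5,205+y/7.5-.5),z)
print("ring inner c",P(449,322,.125),"sq edge mid",P(448,375,.121), "bar",P(113,430,.12), "line",P(448,450,.121)-P(448,400,.121))
print("rim inner",[P(*p,.125) for p in((297,322),(600,322),(449,178))])
q=P(448,375,.121);yaw=-.36
ctr=q-np.array([np.cos(yaw),np.sin(yaw),0])*.0055
print(ctr);overlay(c,ctr,yaw,"ov1")
E
```

```text
ring inner c [ 0.5376 -0.1685  0.125 ] sq edge mid [ 0.5434 -0.1709  0.121 ] bar [ 0.5378 -0.2019  0.12  ] line [ 0.0045 -0.0017  0.    ]
rim inner [array([ 0.5328, -0.1812,  0.125 ]), array([ 0.5423, -0.156 ,  0.125 ]), array([ 0.5252, -0.1638,  0.125 ])]
[ 0.5383 -0.1689  0.121 ]
```

View pics/ov1.png

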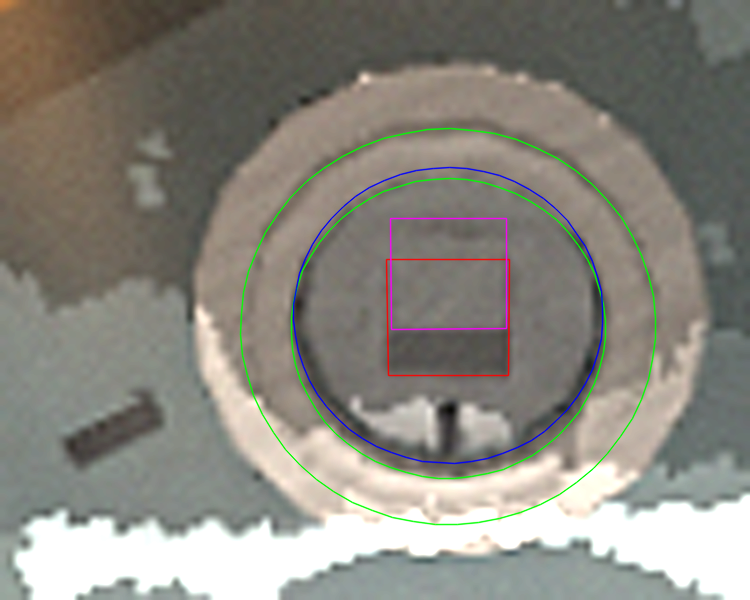

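The overlay fits. The socket centre is about (0.538,-0.1687), with the square and line along yaw -0.36. From the bar at (0.538,-0.202) the lock comes out about 3 mm off its mark, which is plausible. Now I hover over the key.

```bash
python3 - <<'E'
from h import *
np.set_printoptions(precision=4,suppress=True)
bot.reach([.547,.266,.23],down(1.95))
c=cam("wrist");save(c,"w2");np.save("w2.npy",c,allow_pickle=True)
print(get_obs()["time_s"],proj(c,np.array([.547,.266,.139])))
E
```

```text
3.9833 [323.2891 256.12  ]
```

View pics/w2.png

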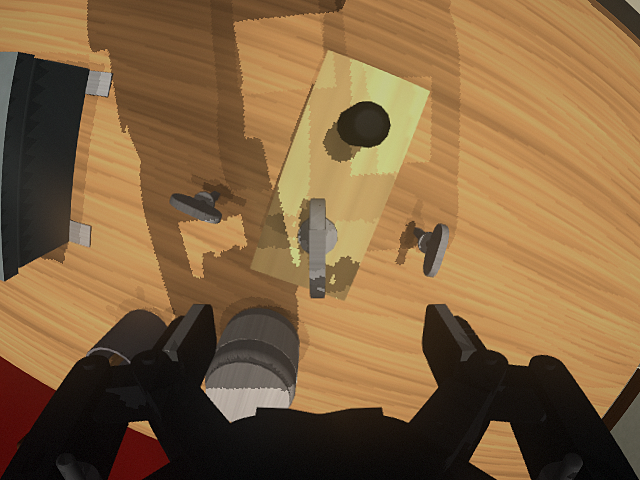

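The view shows the key wing upright at x≈317, y 199–297, with the driver at (363,124). The tin at (255,345) lies on the wing's far side. I'll check the tin's clearance and enlarge.

```bash
python3 - <<'E'
from h import *
np.set_printoptions(precision=4,suppress=True)
c=np.load("w2.npy",allow_pickle=True).item()
save(c,"w2c",(240,180,400,310),4.6)
s=cam("scene");d=cam("side")
print("tin",plane(s,(434,229),.1),plane(d,(168,263),.1))
E
```

```text
tin [0.7124 0.2534 0.1   ] [0.6959 0.2622 0.1   ]
```

View pics/w2c.png

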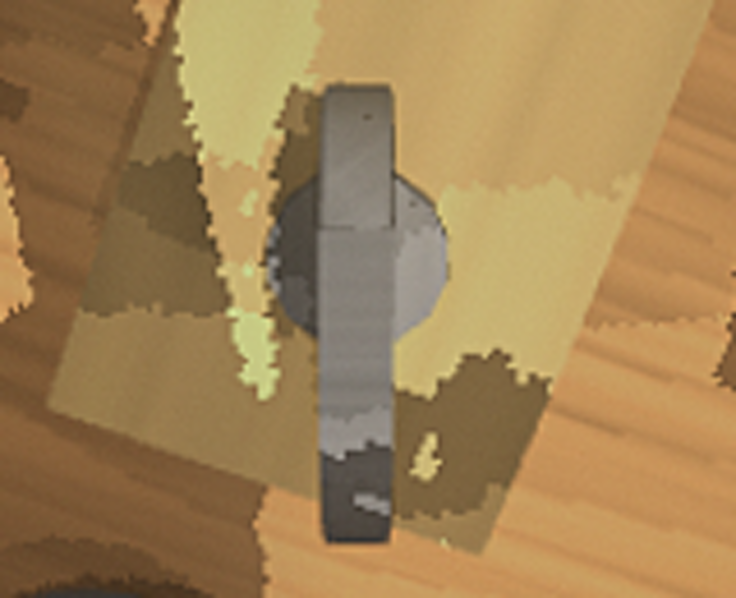

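```bash
python3 - <<'E'
from h import *
np.set_printoptions(precision=4,suppress=True)
c=np.load("w2.npy",allow_pickle=True).item()
P=lambda x,y,z:plane(c,(240+x/4.6-.5,180+y/4.6-.5),z)
a,b=P(356,85,.121),P(356,543,.121);print(a,b,(a+b)/2,np.linalg.norm(b-a),np.arctan2(*(b-a)[[1,0]]))
print("collar",P(358,258,.091))
p=(a+b)/2;p[2]=.119
hand.move_gripper(.04,strength=40)
bot.servo_line([p[0],p[1],.119],ori=down(1.95),velocity=.12)
o=get_obs();print(o["time_s"],o["position"],o["wrist_force"])
E
```

```text
[0.5176 0.25   0.121 ] [0.5826 0.2757 0.121 ] [0.5501 0.2629 0.121 ] 0.06986373229735789 0.37651737962116316
collar [0.5486 0.2625 0.091 ]
5.6667 [0.5506 0.2631 0.1197] [-0.1519  0.9538  0.3922]
```

```bash
python3 - <<'E'
from h import *
np.set_printoptions(precision=4,suppress=True)
hand.move_gripper(.0,strength=60)
o=get_obs();print(o["time_s"],o["gripper_width"],o["position"],o["wrist_force"],o["ft_torque"])
p=o["position"]
bot.servo_line([p[0],p[1],.225],velocity=.12)
o=get_obs();print(o["time_s"],o["gripper_width"],o["position"],o["wrist_force"],o["ft_torque"])
c=cam("wrist");save(c,"w3");np.save("w3.npy",c,allow_pickle=True)
E
```

```text
6.0417 0.009040582310804316 [0.5505 0.2631 0.1197] [-1.2555  0.1975  4.9487] [-0.058   0.1308  0.0137]
7.075 0.009411608620651945 [0.5499 0.2628 0.2241] [-0.1368 -0.332  -1.8402] [-0.0313 -0.0031  0.0037]
```

View pics/w3.png

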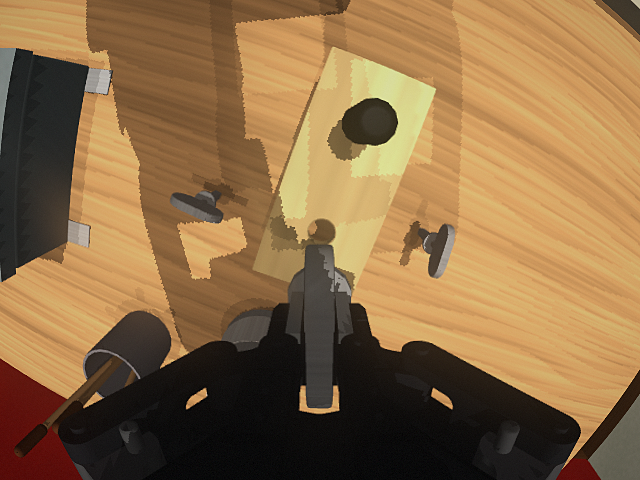

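The key is in the jaws (width 9.4 mm) and its weight shows (-1.8 N). The emptied rack hole is at (320,232). I carry it above the lock with the tip at z≈0.14 and check with the fixed cameras.

```bash
python3 - <<'E'
from h import *
np.set_printoptions(precision=4,suppress=True)
bot.reach([.538,-.1687,.245],down(1.21))
bot.servo_line([.538,-.1687,.233],velocity=.1)
o=get_obs();print(o["time_s"],o["gripper_width"],o["position"],o["wrist_force"],o["ft_torque"],o["joint_pos"])
for n in("scene","side","wrist"):
    c=cam(n);np.save(f"{n}4.npy",c,allow_pickle=True);save(c,f"{n}4")
    if n!="wrist":
        u=proj(c,np.array([.538,-.1687,.14])).astype(int);print(n,u)
        save(c,f"{n}4c",(u[0]-50,u[1]-50,u[0]+50,u[1]+30),7.5)
E
```

```text
8.9833 0.009003499680991742 [ 0.5377 -0.1678  0.2322] [-0.1955 -0.11   -1.9772] [0.0174 0.0133 0.0496] [-0.3052  0.2751  1.7824  0.0001  1.086  -1.5166]
scene [199 293]
side [433 169]
```

View pics/scene4c.png

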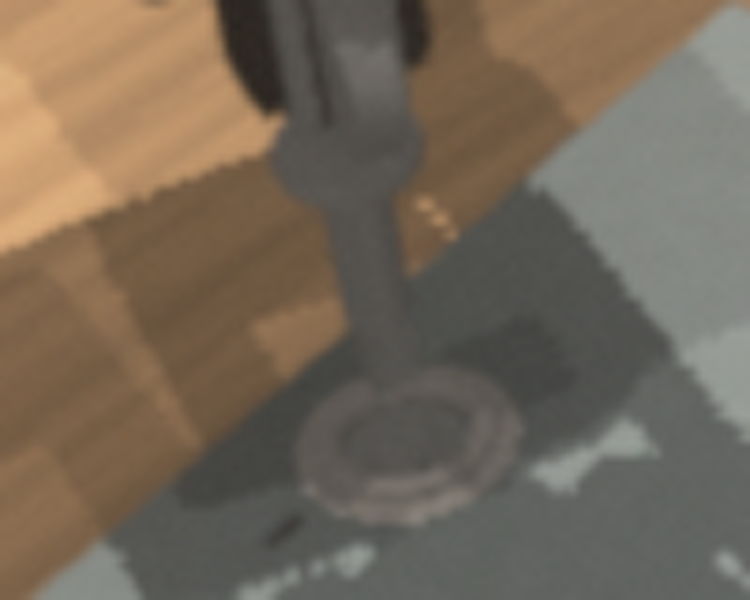

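View pics/side4c.png

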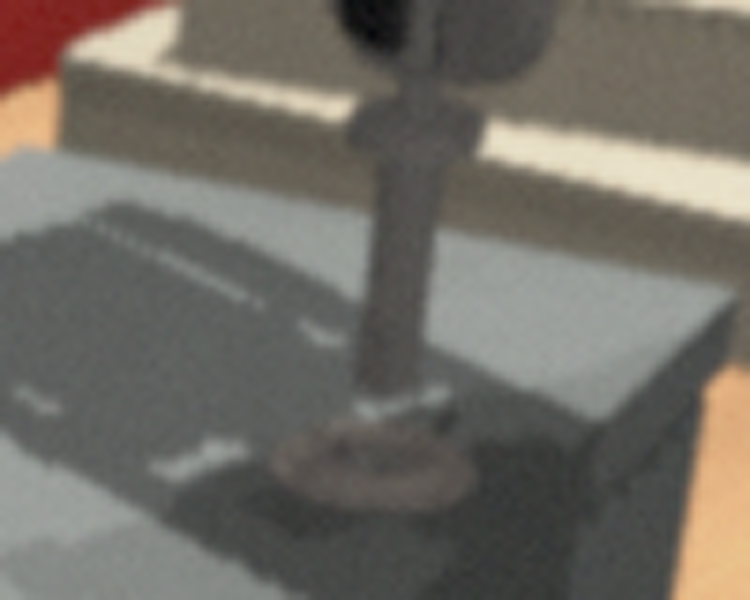

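View pics/wrist4.png

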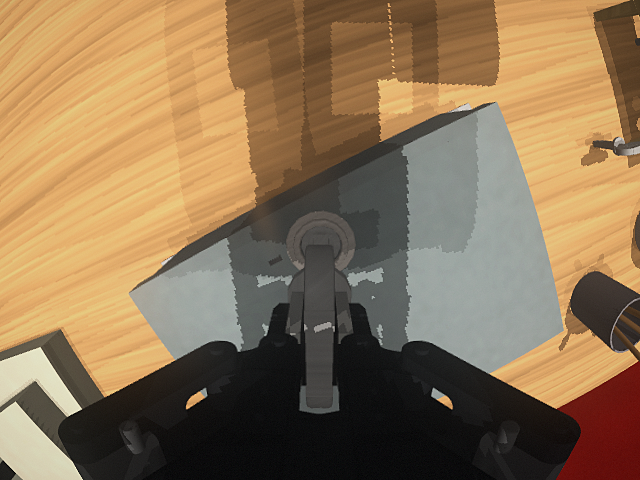

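```bash
cat > kov.py <<'E'
from h import *
def keyov(c,tip,yaw,ctr,name,u0,f=7.5,tilt=(0,0),gain=1.6,half=(50,50,50,30)):
    box=(u0[0]-half[0],u0[1]-half[1],u0[0]+half[2],u0[1]+half[3])
    im=c["frame"][:,:,::-1][box[1]:box[3],box[0]:box[2]]
    g=cv2.resize(im,None,fx=f,fy=f,interpolation=cv2.INTER_CUBIC);g=np.clip((g.astype(float)-20)*gain,0,255).astype(np.uint8)
    ax=np.array([tilt[0],tilt[1],1.]);ax/=np.linalg.norm(ax)
    def poly(P,col):
        u=np.array([(proj(c,np.array(p))-box[:2]+.5)*f for p in P]);cv2.polylines(g,[np.round(u).astype(int)],True,col,1,cv2.LINE_AA)
    t=np.linspace(0,2*np.pi,40)
    circ=lambda p,r:[[p[0]+r*np.cos(a),p[1]+r*np.sin(a),p[2]] for a in t]
    tip=np.array(tip)
    for h,r,col in((.018,.007,(0,255,255)),(.058,.007,(0,255,255)),(.058,.015,(0,255,0)),(.064,.015,(0,255,0))): poly(circ(tip+ax*h,r),col)
    for h in(0,.018):
        q=tip+ax*h;poly([[q[0]+.00707*np.cos(yaw+a),q[1]+.00707*np.sin(yaw+a),q[2]] for a in np.pi/4*np.array([1,3,5,7])],(0,0,255))
    for z,r in((.125,.014),(.125,.0185)): poly(circ(np.array([ctr[0],ctr[1],z]),r),(255,100,0))
    cv2.imwrite(f"pics/{name}.png",g)
E
python3 - <<'E'
from kov import *
p=[.5377,-.1678,.2322-.0927]
for n,u in(("scene",(199,293)),("side",(433,169))):
    keyov(np.load(f"{n}4.npy",allow_pickle=True).item(),p,-.36,(.538,-.1687),n+"4o",u)
E
```

```text
(no output)
```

View pics/scene4o.png

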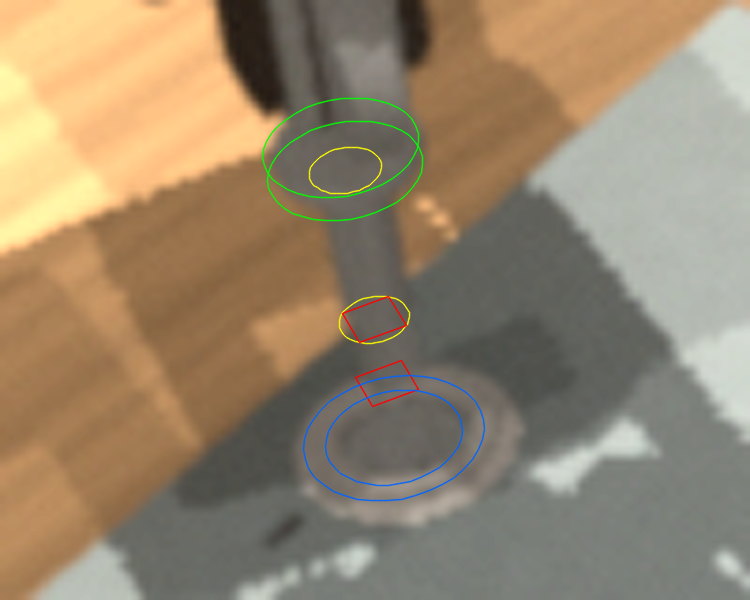

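View pics/side4o.png

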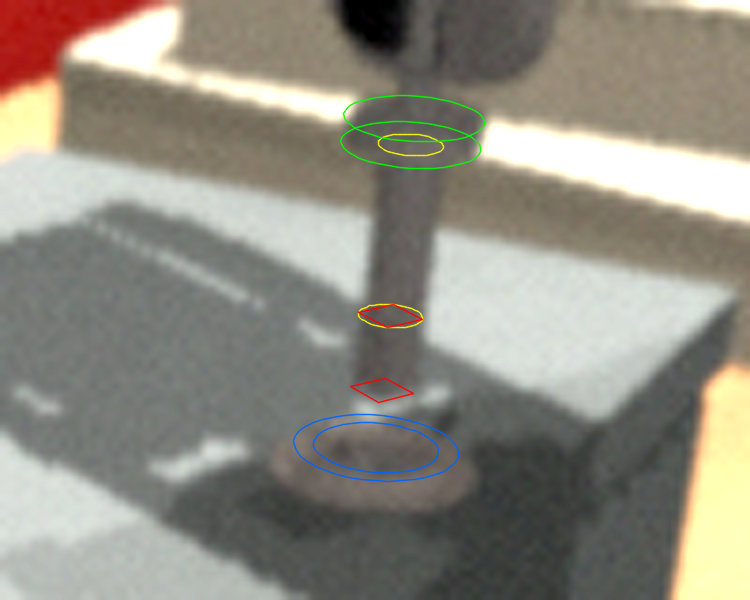

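```bash
python3 - <<'E'
from kov import *
c=np.load("wrist4.npy",allow_pickle=True).item()
p=np.array([.5377,-.1678,.2322-.0927])
u=(320,260)
keyov(c,p,-.36,(.538,-.1687),"wrist4o",u,f=6,half=(60,60,60,40))
p-=.0015*np.array([.936,-.352,0])
keyov(c,p,-.36,(.538,-.1687),"wrist4p",u,f=6,half=(60,60,60,40))
E
```

```text
(no output)
```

View pics/wrist4o.png

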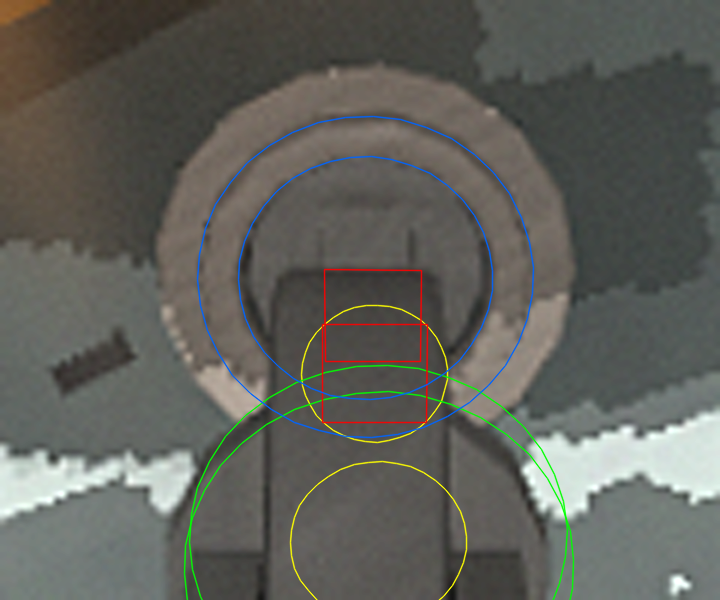

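View pics/wrist4p.png

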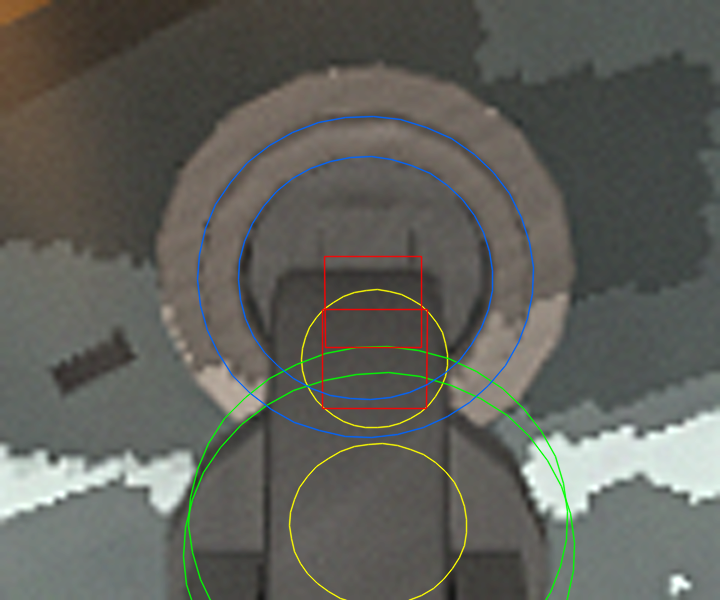

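The key's collar and wing appear about 3 px left of the model in the wrist view. That hints at a wrist-camera calibration error which also affects my socket estimate. I'll quantify it.

```bash
python3 - <<'E'
from kov import *
np.set_printoptions(precision=2,suppress=True)
c=np.load("wrist4.npy",allow_pickle=True).item()
X=np.array([.936,-.352,0]);tcp=np.array([.5377,-.1678,.2322]);g=tcp+[0,0,.0013]
print("wing near-end",proj(c,g-.034*X),"far end",proj(c,g+.034*X),"wing top face ends",proj(c,g-.016*X+[0,0,.018]),proj(c,g+.016*X+[0,0,.018]))
im=c["frame"][:,:,::-1][230:420,270:370];g2=cv2.resize(im,None,fx=4,fy=3.1,interpolation=cv2.INTER_CUBIC)
im=c["frame"][:,:,::-1][235:425,260:380]
g2=cv2.resize(im,None,fx=5,fy=3.1,interpolation=cv2.INTER_CUBIC)
g2=np.clip(g2.astype(float)*2.2-20,0,255).astype(np.uint8);cv2.imwrite("pics/w4z.png",g2)
E
```

```text
wing near-end [323.75 243.31] far end [322.87 394.52] wing top face ends [324.18 312.26] [323.59 388.67]
```

View pics/w4z.png

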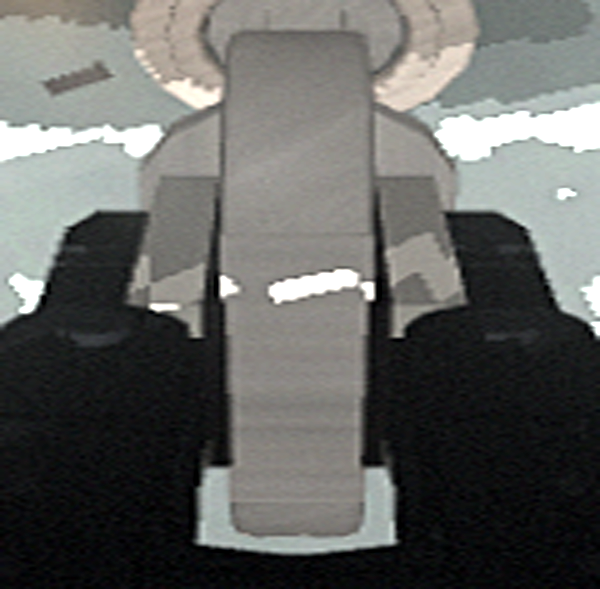

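```bash
python3 - <<'E'
from kov import *
np.set_printoptions(precision=4,suppress=True)
S=np.load("scene4.npy",allow_pickle=True).item();D=np.load("side4.npy",allow_pickle=True).item()
W=np.load("wrist4.npy",allow_pickle=True).item()
sk=[.538,-.1687,.121]
print("socket pred",proj(S,np.array(sk)),proj(D,np.array(sk)),"obs",(203.2,301.2),(432.5,180.3))
fl=[.538,-.1687,.1215]
print("flange pred",proj(S,np.array(fl)),"obs c3",(165+38.3-.5,270+32-.5),"obs4",(149+41.0/.75-.5,243+442/7.5-.5), "side pred",proj(D,np.array(fl)),"obs c4",(395+37.8-.5,155+25.6-.5),"obs4",(383+373/7.5-.5,119+465/7.5-.5))
# key: shaft center, sharper crops for viewing
for n,c,u in(("s",S,(197,285)),("d",D,(434,165))):
    im=c["frame"][:,:,::-1][u[1]-32:u[1]+28,u[0]-35:u[0]+35]
    g=cv2.resize(im,None,fx=10,fy=10,interpolation=cv2.INTER_LANCZOS4);g=np.clip((g.astype(float)-30)*2.,0,255).astype(np.uint8)
    tip=np.array([.5377,-.1678,.2322-.0927])
    for h in(0,.02,.04,.058):
        q=(proj(c,tip+[0,0,h])-[u[0]-35,u[1]-32]+.5)*10;cv2.drawMarker(g,tuple(int(v) for v in q),(0,0,255),cv2.MARKER_CROSS,14)
    cv2.imwrite(f"pics/k{n}.png",g)
E
```

```text
socket pred [201.3459 302.5393] [432.2902 180.2213] obs (203.2, 301.2) (432.5, 180.3)
flange pred [201.3016 302.3111] obs c3 (202.8, 301.5) obs4 (203.16666666666666, 301.43333333333334) side pred [432.3215 179.9553] obs c4 (432.3, 180.1) obs4 (432.23333333333335, 180.5)
```

View pics/ks.png

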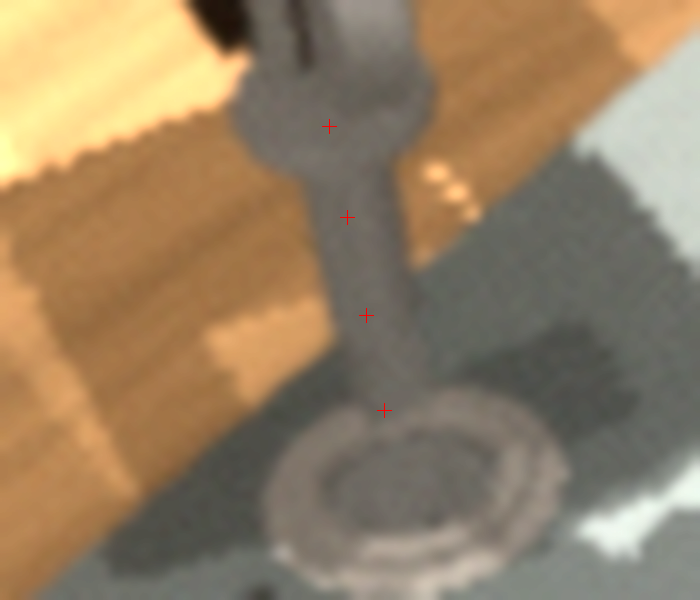

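View pics/kd.png

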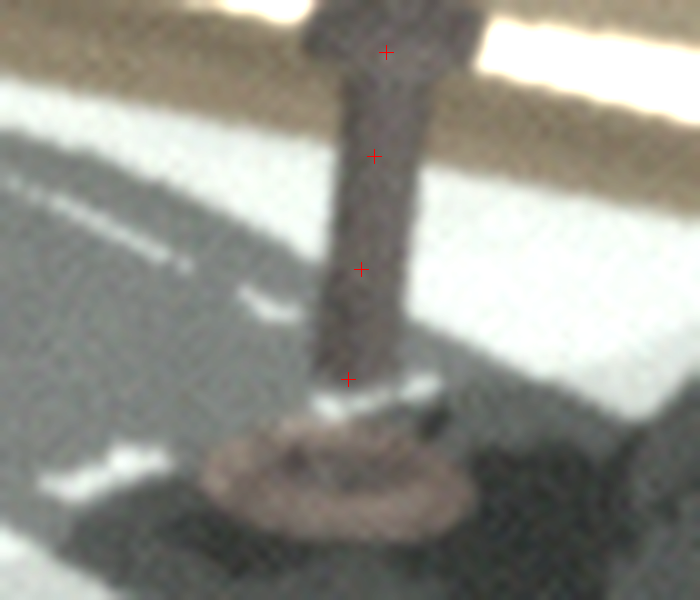

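Combining the wrist offset (about +1.5 mm along the jaws) with both fixed cameras, I expect the socket near TCP (0.5396,-0.1677). I descend gently there to contact.

```bash
cat >> h.py <<'E'
def fz(): 
    o=get_obs();return o["wrist_force"],o["position"],o["time_s"],o["ft_torque"]
E
python3 - <<'E'
from h import *
np.set_printoptions(precision=4,suppress=True)
q=down(1.21);C=[.5396,-.1677]
bot.servo_line([*C,.222],ori=q,velocity=.05)
bot.dwell(.1);f,p,t,m=fz();print("start",p,f,m,t);f0=f[2]
z=.220
while z>.205:
    bot.servo_line([*C,z],ori=q,velocity=.04)
    f,p,t,m=fz();print(round(z,4),p,f,m,t)
    if f[2]-f0>3:break
    z-=.001
E
```

```text
start [ 0.5396 -0.1677  0.222 ] [-0.2078  0.1183 -1.5774] [ 0.0498 -0.0634 -0.0033] 9.6083
0.22 [ 0.5395 -0.1677  0.2199] [ 0.6891 -0.3857 -1.441 ] [ 0.0153  0.0363 -0.0074] 9.8583
0.219 [ 0.5396 -0.1677  0.219 ] [ 0.1085 -0.0711 -1.6039] [-0.0457  0.033   0.012 ] 10.1083
0.218 [ 0.5395 -0.1677  0.2179] [ 0.2551 -0.0341 -1.8134] [-0.0023  0.0016 -0.0262] 10.3583
0.217 [ 0.5396 -0.1677  0.2169] [ 0.5014 -0.8512 -2.1258] [-0.0144 -0.0513 -0.0225] 10.6083
0.216 [ 0.5396 -0.1677  0.2159] [-0.0572 -0.1228 -1.7614] [-0.0259 -0.0492  0.0673] 10.8583
0.215 [ 0.5396 -0.1677  0.2149] [ 0.3941  1.0941 -1.9105] [-0.0257  0.0224 -0.0308] 11.1083
0.214 [ 0.5396 -0.1677  0.2139] [ 0.2992  0.2679 -1.4571] [ 0.0082  0.0091 -0.0532] 11.3583
0.213 [ 0.5395 -0.1677  0.2129] [-0.5727  0.0075 -1.7068] [ 0.043   0.1214 -0.0044] 11.6083
0.212 [ 0.5395 -0.1677  0.2119] [-0.8399  0.3344 -1.9692] [0.0099 0.0868 0.0024] 11.8583
0.211 [ 0.5395 -0.1677  0.2109] [-1.4613 -1.0205 -2.0273] [ 0.0736  0.1424 -0.0289] 12.1083
0.21 [ 0.5395 -0.1677  0.2099] [-0.9008  0.1651 -2.8332] [0.0977 0.1672 0.0452] 12.3583
0.209 [ 0.5395 -0.1677  0.2089] [-0.7999  0.2779 -2.4171] [0.0796 0.1605 0.0113] 12.6083
0.208 [ 0.5396 -0.1677  0.2079] [-1.5608  0.8074 -1.8764] [ 0.0492  0.2228 -0.0212] 12.8583
0.207 [ 0.5395 -0.1677  0.2069] [-0.4036  0.147  -2.3883] [0.11   0.1964 0.017 ] 13.1083
0.206 [ 0.5396 -0.1677  0.2059] [-0.2679  0.2198 -2.1734] [0.0612 0.2034 0.01  ] 13.3583
```

There was no face contact, and the tip is already about 8 mm below the face with small side moments, so it appears to have entered the socket directly. I continue to the floor.

```bash
python3 - <<'E'
from h import *
np.set_printoptions(precision=4,suppress=True)
q=down(1.21);C=[.5396,-.1677];f0=-1.8
z=.204
while z>.195:
    bot.servo_line([*C,z],ori=q,velocity=.04)
    f,p,t,m=fz();print(round(z,4),p,f,m,t)
    if f[2]-f0>5:break
    z-=.001 if z<.2021 else .002
d=cam("side");s=cam("scene");w=cam("wrist")
save(d,"d5",(390,110,490,190),7.5);save(s,"s5",(150,235,250,315),7.5);save(w,"w5",(240,180,400,300),5)
E
```

```text
0.204 [ 0.5395 -0.1677  0.2038] [-0.7644  0.2186 -1.9818] [ 0.0685  0.2377 -0.0202] 13.6083
0.202 [ 0.5396 -0.1677  0.2018] [-0.4693  0.8551 -2.2762] [ 0.1166  0.2127 -0.0092] 13.8583
0.201 [ 0.5396 -0.1677  0.2009] [-1.133   0.5231 -2.0967] [0.0995 0.3173 0.0323] 14.1083
0.2 [ 0.5396 -0.1677  0.1999] [-1.1515 -0.4928 -1.7773] [ 0.1648  0.2678 -0.028 ] 14.3583
0.199 [ 0.5398 -0.1677  0.1995] [-2.7233  0.8822  3.6428] [ 0.2638  0.7093 -0.0011] 14.6083
```

View pics/s5.png

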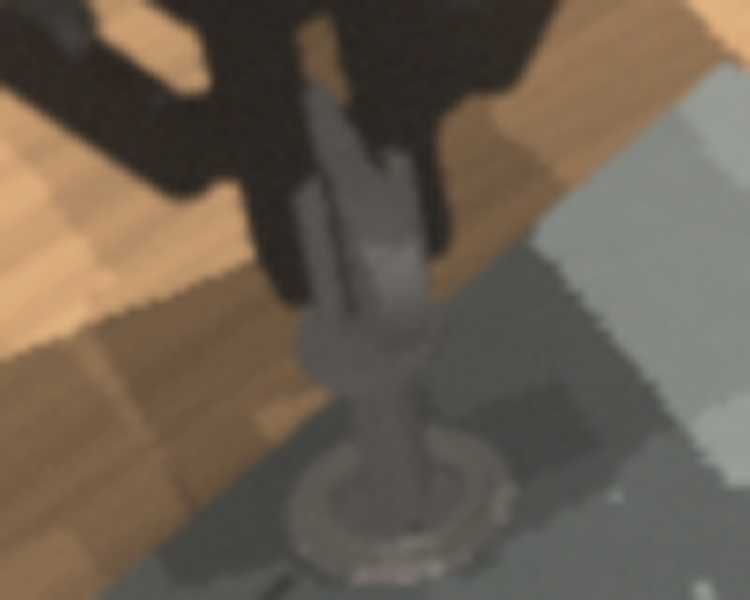

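View pics/d5.png

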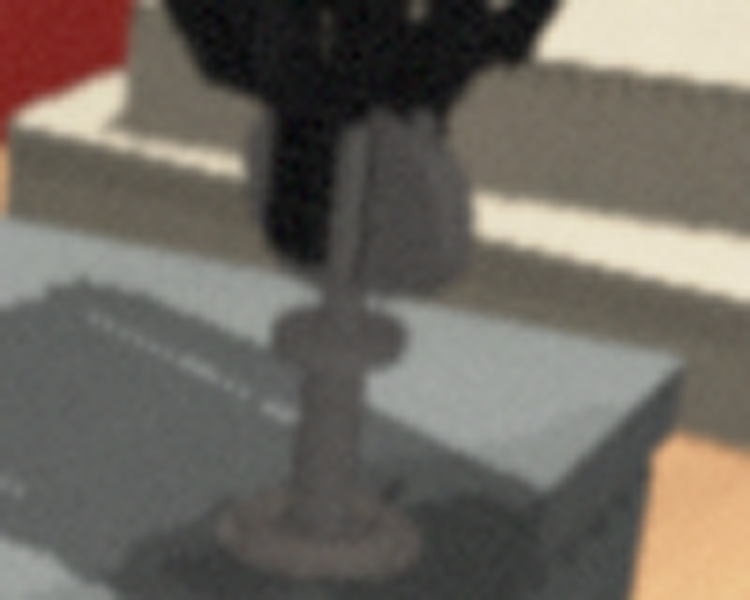

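The key bottomed at the predicted height (TCP 0.1995), 14 mm deep, with the collar standing clear above the ring in both views. Now I turn clockwise in small steps, watching torque.

```bash
cat >> h.py <<'E'
def avg(n=6,dt=.012):
    F=[];M=[]
    for _ in range(n):
        bot.dwell(dt);o=get_obs();F.append(o["wrist_force"]);M.append(o["ft_torque"])
    return np.mean(F,0),np.mean(M,0),o
def yawof(o):
    z=R.from_quat(o["orientation"]).as_matrix()[:,2];return np.arctan2(z[1],z[0])
E
python3 - <<'E'
from h import *
np.set_printoptions(precision=3,suppress=True)
C=[.5394,-.1677,.1993];y=1.21
F,M,o=avg();print(F,M,o["time_s"])
for i in range(7):
    y-=.05
    bot.servo_line(C,ori=down(y),velocity=.05)
    F,M,o=avg();print(round(y,3),round(yawof(o),3),F,M,round(float(o["time_s"]),2),o["position"])
    if M[2]>.24:break
E
```

```text
[-3.16   0.908  5.901] [0.277 0.745 0.021] 14.8083
1.16 1.161 [-1.951  1.36   4.273] [0.308 0.499 0.001] 15.11 [ 0.54  -0.168  0.2  ]
1.11 1.111 [-2.996  1.148  5.015] [0.238 0.67  0.021] 15.41 [ 0.539 -0.168  0.2  ]
1.06 1.061 [-3.382  0.574  5.859] [0.14  0.791 0.027] 15.71 [ 0.539 -0.168  0.2  ]
1.01 1.011 [-3.526  0.637  5.887] [0.097 0.85  0.088] 16.01 [ 0.539 -0.168  0.199]
0.96 0.961 [-3.662  0.253  5.988] [0.081 0.902 0.091] 16.31 [ 0.539 -0.168  0.199]
0.91 0.911 [-3.95   0.243  6.402] [0.061 0.903 0.073] 16.61 [ 0.539 -0.168  0.199]
0.86 0.861 [-3.951 -0.085  6.052] [0.029 0.966 0.092] 16.91 [ 0.539 -0.168  0.2  ]
```

```bash
python3 - <<'E'
from h import *
np.set_printoptions(precision=3,suppress=True)
C=[.5390,-.1677,.1996];y=.86
for i in range(14):
    y-=.06
    bot.servo_line(C,ori=down(y),velocity=.05)
    F,M,o=avg();print(round(y,3),round(yawof(o),3),F,M,round(float(o["time_s"]),2),o["position"][2].round(4))
    if M[2]>.19:break
c=cam("wrist");save(c,"w6",(240,180,400,300),5)
E
```

```text
0.8 0.802 [-2.77  -0.789  3.384] [-0.162  0.7    0.075] 17.21 0.1996
0.74 0.743 [-3.382 -1.625  3.364] [-0.315  0.801  0.07 ] 17.51 0.1996
0.68 0.683 [-3.714 -2.059  3.192] [-0.489  0.879  0.079] 17.81 0.1996
0.62 0.623 [-4.331 -2.565  3.628] [-0.568  1.023  0.084] 18.11 0.1996
0.56 0.562 [-4.101 -2.579  3.894] [-0.575  1.049  0.108] 18.41 0.1996
0.5 0.502 [-4.668 -2.538  3.806] [-0.633  1.085  0.087] 18.71 0.1996
0.44 0.442 [-4.537 -2.835  3.9  ] [-0.663  1.114  0.091] 19.01 0.1996
0.38 0.382 [-4.815 -3.032  3.965] [-0.656  1.186  0.089] 19.31 0.1996
0.32 0.322 [-5.207 -2.833  4.187] [-0.641  1.216  0.116] 19.61 0.1996
0.26 0.262 [-5.321 -3.182  4.649] [-0.668  1.246  0.095] 19.91 0.1996
0.2 0.202 [-5.529 -2.935  4.511] [-0.682  1.275  0.103] 20.21 0.1996
0.14 0.142 [-5.469 -2.462  4.913] [-0.703  1.32   0.1  ] 20.51 0.1995
0.08 0.082 [-5.558 -3.038  4.626] [-0.661  1.341  0.12 ] 20.81 0.1995
0.02 0.022 [-5.807 -2.779  5.071] [-0.69   1.396  0.104] 21.11 0.1996
```

Side force is growing because the key sits slightly off-centre in the grip. I shift the TCP to relieve it, then continue with finer steps.

```bash
python3 - <<'E'
from h import *
np.set_printoptions(precision=3,suppress=True)
C=[.5384,-.1683,.1996];y=.02
bot.servo_line(C,ori=down(y),velocity=.02);F,M,o=avg();print(F,M,o["position"])
n=0
for i in range(11):
    y-=.03
    bot.servo_line(C,ori=down(y),velocity=.05)
    F,M,o=avg(8);print(round(y,3),round(yawof(o),3),F,M,round(float(o["time_s"]),2),o["position"][2].round(4))
    if M[2]>.2:break
E
```

```text
[-4.287 -0.274  4.755] [-0.143  1.112  0.112] [ 0.538 -0.168  0.2  ]
-0.01 -0.009 [-5.194 -0.091  4.613] [-0.022  1.225  0.103] 21.77 0.1996
-0.04 -0.039 [-5.008 -0.032  4.476] [0.007 1.241 0.12 ] 22.09 0.1996
-0.07 -0.069 [-4.963  0.274  4.31 ] [0.02  1.233 0.159] 22.41 0.1996
-0.1 -0.099 [-5.121 -0.154  4.906] [0.04  1.286 0.206] 22.73 0.1996
```

```bash
python3 - <<'E'
from h import *
np.set_printoptions(precision=3,suppress=True)
C=[.5382,-.1683,.1996]
for y in(-.12,):
    bot.servo_line(C,ori=down(y),velocity=.05);F,M,o=avg(10);print(y,yawof(o),F,M,o["time_s"])
c=cam("wrist");save(c,"w7",(230,170,410,300),4.4)
E
```

```text
-0.12 -0.11921401777982822 [-5.133  0.5    4.078] [0.132 1.203 0.227] 23.0583
```

View pics/w7.png

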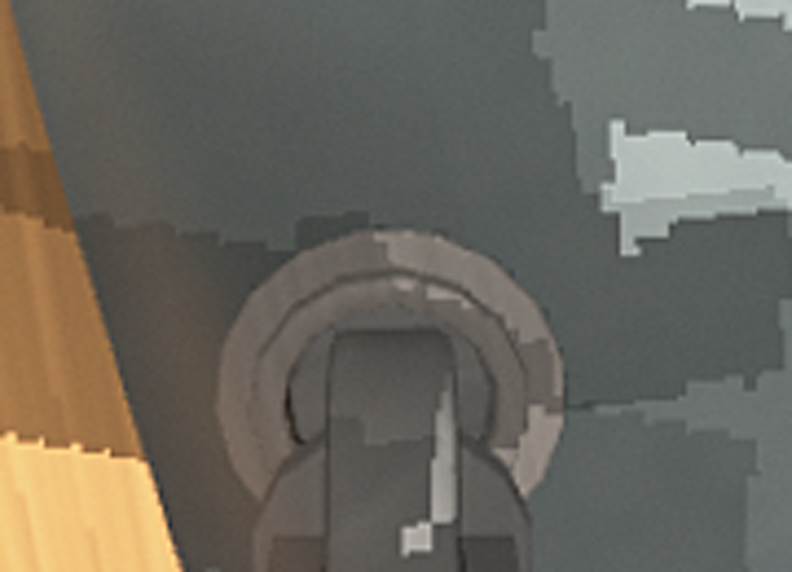

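Torque climbed steadily from 0.10–0.12 to 0.227 N m over the last 0.08 rad, so the stop is reached by feel. I ease back inside the play to unload the key, draw it straight out and look.

```bash
python3 - <<'E'
from h import *
np.set_printoptions(precision=3,suppress=True)
y=-.12
for y,x in((-.05,.5380),(.03,.5378)):
    bot.servo_line([x,-.1683,.1998],ori=down(y),velocity=.05);F,M,o=avg();print(y,F,M,o["time_s"])
for z in(.203,.208,.215,.24):
    bot.servo_line([x,-.1683,z],ori=down(y),velocity=.06);F,M,o=avg(4);print(z,F,M,o["time_s"])
c=cam("wrist");save(c,"w8",(230,170,410,300),4.4)
E
```

```text
-0.05 [-3.677  0.645  1.21 ] [0.13  0.875 0.08 ] 23.4083
0.03 [-1.734  0.78  -1.323] [0.069 0.394 0.024] 23.7083
0.203 [-1.395  0.598 -0.422] [0.088 0.32  0.015] 23.9917
0.208 [-0.735  0.056 -0.907] [0.095 0.239 0.024] 24.275
0.215 [-0.583 -0.198 -1.712] [ 0.002 -0.009  0.008] 24.575
0.24 [-0.343  0.158 -1.931] [ 0.009  0.037 -0.005] 25.175
```

View pics/w8.png

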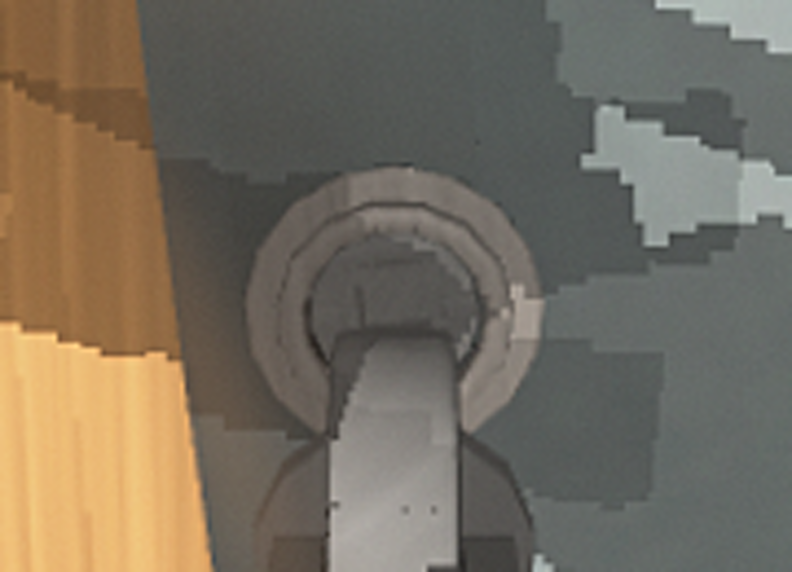

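```bash
python3 - <<'E'
from ov import *
bot.servo_line([.5385,-.215,.24],velocity=.12)
c=cam("wrist");u=proj(c,np.array([.5385,-.168,.121])).astype(int);print(u,get_obs()["time_s"])
np.save("w9.npy",c,allow_pickle=True)
b=(u[0]-50,u[1]-35,u[0]+50,u[1]+45)
im=c["frame"][:,:,::-1][b[1]:b[3],b[0]:b[2]];g=cv2.resize(im,None,fx=7.5,fy=7.5,interpolation=cv2.INTER_CUBIC)
cv2.imwrite("pics/w9.png",np.clip((g.astype(float)-20)*2,0,255).astype(np.uint8));save(c,"w9f")
E
```

```text
[321 171] 25.8167
```

View pics/w9.png

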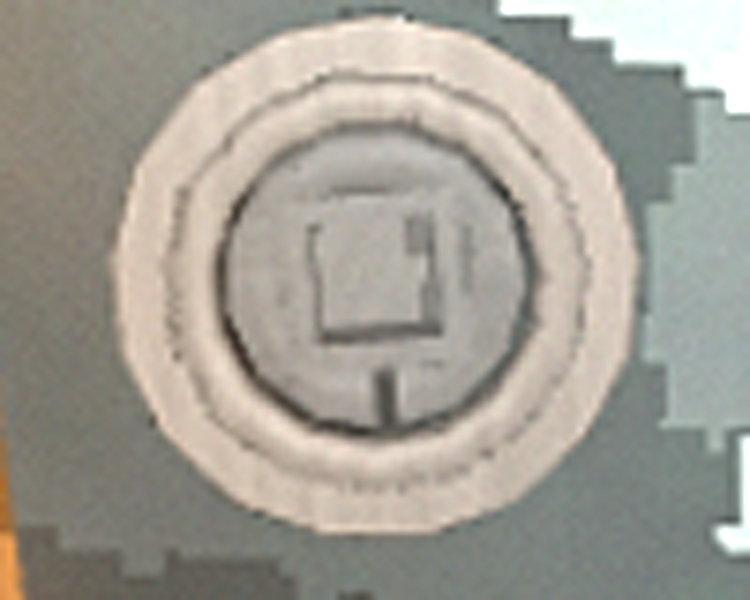

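The line on the lock face now points straight at the dark bar's side (line at (382–388, 370–425) in the crop, bar at its lower edge). That agrees with the box's -y direction. Now I locate the rack hole from the earlier picture and bring the key back.

```bash
python3 - <<'E'
from kov import *
np.set_printoptions(precision=4,suppress=True)
c=np.load("w9.npy",allow_pickle=True).item()
f=lambda x,y,z:plane(c,(321-50+x/7.5-.5,171-35+y/7.5-.5),z)
d=f(388,425,.121)-f(382,370,.121);print("line yaw",np.arctan2(d[1],d[0]))
e=f(20,597,.12)-f(0,405,.12);print("lid edge yaw",np.arctan2(e[1],e[0]))
w=np.load("w3.npy",allow_pickle=True).item()
im=w["frame"][:,:,::-1][205:265,280:360];cv2.imwrite("pics/w3h.png",cv2.resize(im,None,fx=9,fy=9,interpolation=cv2.INTER_CUBIC))
E
```

```text
line yaw -1.4329716544383864
lid edge yaw -1.4660837912367188
```

View pics/w3h.png

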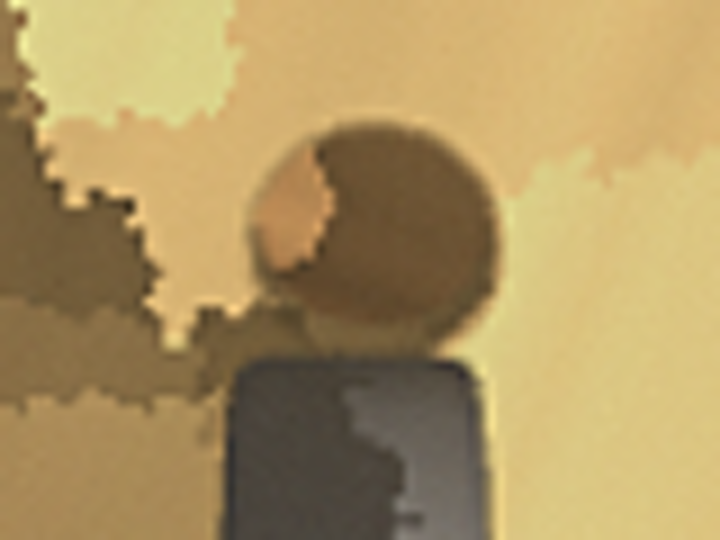

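View pics/w9f.png

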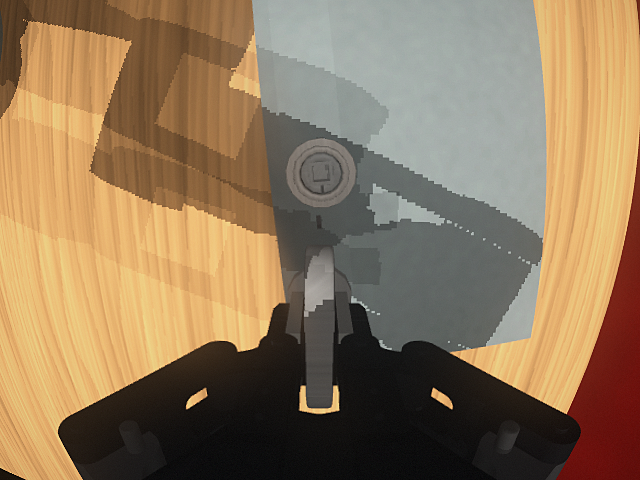

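```bash
python3 - <<'E'
from kov import *
np.set_printoptions(precision=4,suppress=True)
w=np.load("w3.npy",allow_pickle=True).item()
print(plane(w,(321.1,230.9),.085),plane(w,(324.5,230.9),.085))
bot.servo_line([.5385,-.19,.25],velocity=.15)
bot.reach([.5502,.2636,.245],down(1.95))
bot.dwell(.15)
o=get_obs();print(o["time_s"],o["position"],o["wrist_force"])
c=cam("wrist");save(c,"w10",(220,150,400,290),4.2)
for n in("scene","side"):
    c=cam(n);u=proj(c,np.array([.549,.263,.12])).astype(int)
    save(c,n+"10",(u[0]-60,u[1]-55,u[0]+60,u[1]+35),6)
E
```

```text
[0.5467 0.2616 0.085 ] [0.5458 0.2639 0.085 ]
27.9667 [0.5506 0.2627 0.245 ] [-0.3047  0.6699 -2.6032]
```

View pics/scene10.png

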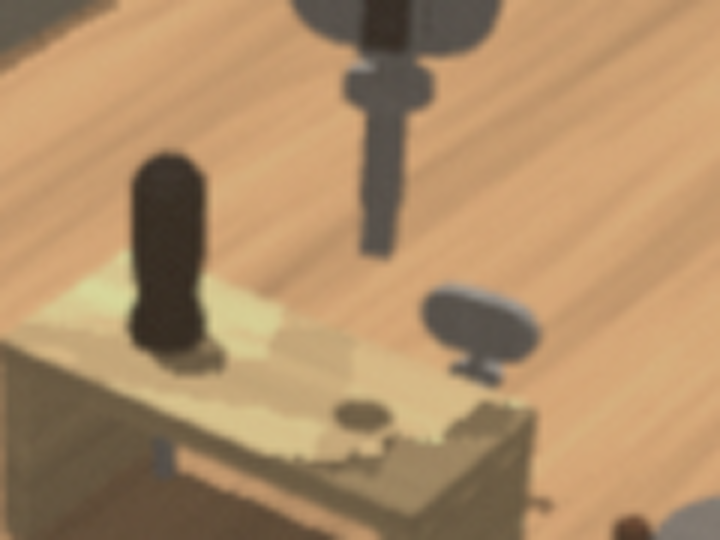

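View pics/side10.png

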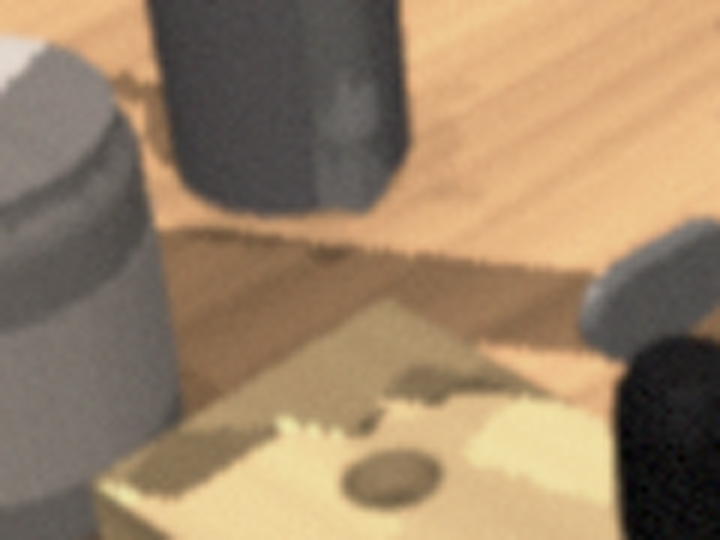

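View pics/w10.png

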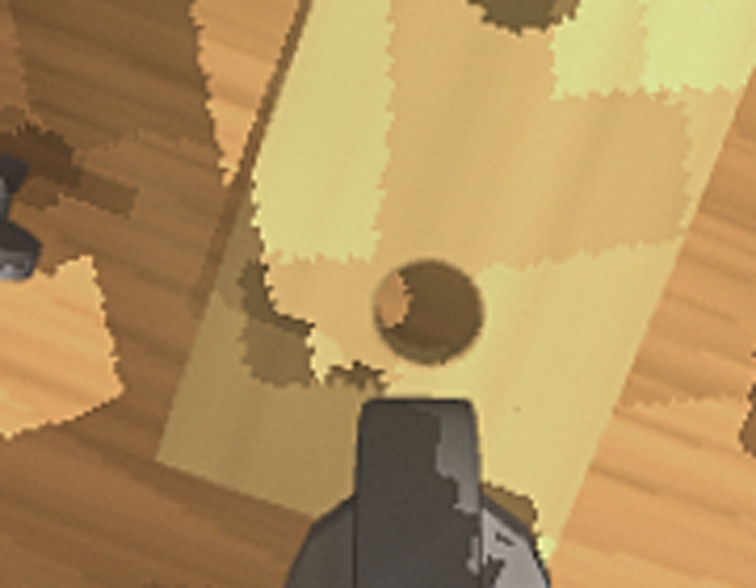

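```bash
python3 - <<'E'
from kov import *
np.set_printoptions(precision=4,suppress=True)
S=np.load("scene4.npy",allow_pickle=True).item();D=np.load("side4.npy",allow_pickle=True).item()
u=proj(S,np.array([.549,.263,.12])).astype(int);b=u-[60,55]
ax=np.array([.5506,.2627])-.0012*np.array([.93,.37])
tip=np.array([*ax,.245-.0927])
tp=(proj(S,tip)-b+.5)*6;print("scene tip pred",tp,"obs (377,255)")
h=b+np.array([362,415])/6-.5;print("hole scene",plane(S,h,.085),"bias-corrected",plane(S,h+(tp-[377,254])/6,.085))
u=proj(D,np.array([.549,.263,.12])).astype(int);b=u-[60,55]
print("hole side",plane(D,b+np.array([392,479])/6-.5,.085), "axis",ax)
E
```

```text
scene tip pred [373.8843 254.3083] obs (377,255)
hole scene [0.5466 0.2656 0.085 ] bias-corrected [0.5458 0.2647 0.085 ]
hole side [0.5464 0.2634 0.085 ] axis [0.5495 0.2623]
```

All cameras put the hole at about (0.546,0.264). I aim the key axis there and lower under force watch.

```bash
python3 - <<'E'
from h import *
np.set_printoptions(precision=3,suppress=True)
q=down(1.95);C=[.5476,.2644]
bot.servo_line([*C,.19],ori=q,velocity=.1);F,M,o=avg(4);print(F,M,o["time_s"],o["position"])
z=.182
while z>.117:
    bot.servo_line([*C,z],ori=q,velocity=.06);F,M,o=avg(3);print(round(z,4),F,M,o["position"][2].round(4),round(float(o["time_s"]),2))
    if F[2]>.8 or np.hypot(F[0],F[1])>4:break
    z-=.004 if z>.17 else (.012 if z>.135 else .003)
E
```

```text
[ 0.101 -0.251 -1.251] [-0.026  0.031 -0.015] 28.85 [0.548 0.265 0.191]
0.182 [-0.256  0.229 -1.626] [-0.017 -0.016  0.006] 0.1819 29.16
0.178 [ 0.051 -0.119 -1.479] [ 0.033 -0.024  0.024] 0.1778 29.43
0.174 [ 0.362  0.171 -1.795] [0.    0.017 0.016] 0.1737 29.71
0.17 [ 0.59   0.085 -1.816] [0.006 0.006 0.017] 0.1698 29.98
0.158 [ 0.281  0.373 -1.35 ] [-0.016 -0.011 -0.02 ] 0.1575 30.36
0.146 [ 0.749  0.408 -1.713] [0.044 0.001 0.007] 0.1456 30.73
0.134 [-0.167  0.04  -1.36 ] [ 0.006 -0.047 -0.007] 0.1336 31.11
0.131 [ 0.482  0.196 -2.024] [0.02  0.022 0.006] 0.131 31.38
0.128 [-0.528  0.278 -1.537] [ 0.002  0.006 -0.014] 0.1279 31.66
0.125 [ 0.025  0.097 -1.318] [ 0.01   0.    -0.003] 0.1248 31.93
0.122 [-0.086 -0.313 -1.871] [ 0.013 -0.012 -0.002] 0.1218 32.21
0.119 [-0.863 -0.225  4.987] [-0.1    0.15  -0.006] 0.1197 32.48
```

The collar seated at exactly the original height. I release, retreat and check.

```bash
python3 - <<'E'
from h import *
np.set_printoptions(precision=3,suppress=True)
q=down(1.95);C=[.5476,.2644]
bot.servo_line([*C,.1198],ori=q,velocity=.05);F,M,o=avg(3);print(F)
hand.move_gripper(.04)
F,M,o=avg(3);print(F,o["gripper_width"],o["time_s"])
bot.servo_line([*C,.235],ori=q,velocity=.12)
bot.dwell(.3);F,M,o=avg(3);print(F,o["time_s"])
save(cam("wrist"),"w11");save(cam("scene"),"s11");save(cam("side"),"d11")
E
```

```text
[-0.012 -0.062  0.224]
[ 0.003 -0.074  0.029] 0.03993850409991922 33.1833
[-0.193 -0.06  -0.676] 34.6167
```

View pics/s11.png

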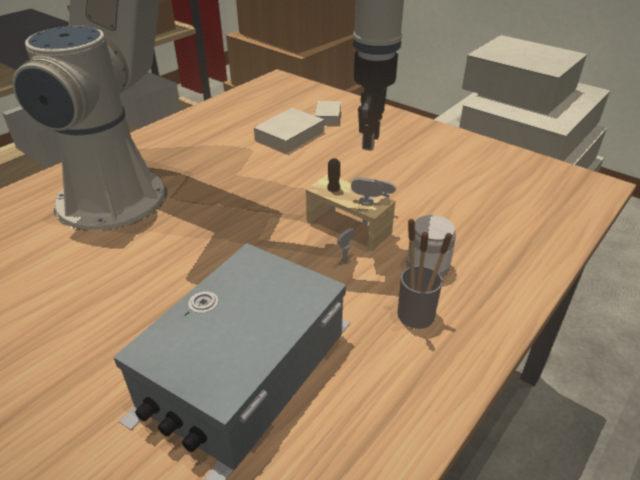

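View pics/d11.png

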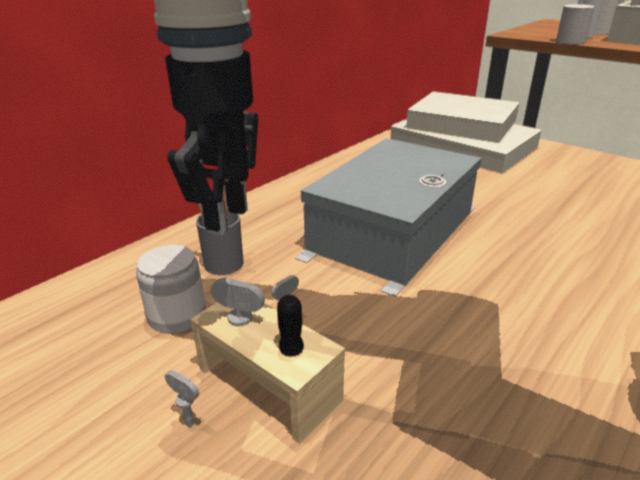

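View pics/w11.png

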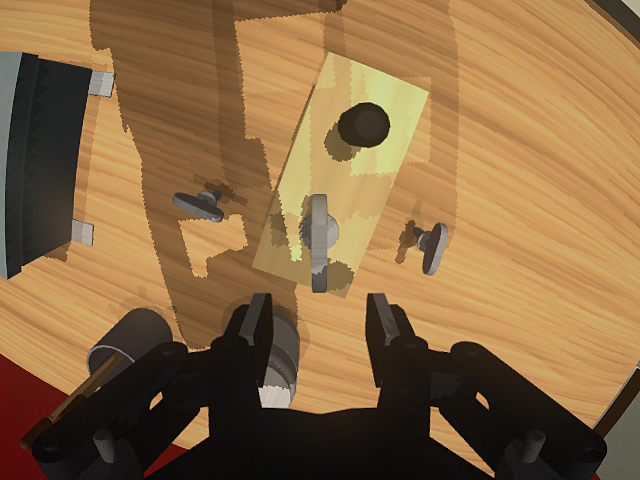

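The key hangs upright in the hole at side (238,298) and wrist (319,243). The driver, tin, pot and small keys are where they were, and the gripper is clear.

```bash
python3 -c "
from workcell import hand_in
print(hand_in())"
```

```text
the job is handed in; nothing more can be done
None
```

I locked the box with the largest key, drew the key out and hung it back in its rack hole, then handed the job in. The last clock reading before hand-in was about 35 s of the 72 s allowed.

- **Insertion:** The key went straight into the socket without any searching. It bottomed at the predicted 14 mm, with about 8 N of downward push at most, which I then eased.
- **Turning:** The running torque was about 0.08–0.12 N m. It then climbed steadily to 0.227 N m over the last 0.08 rad, so I took that as the stop. I eased back inside the play before drawing the key out.
- **Side load:** A sideways force of up to about 6 N built up during the turn because the key sat slightly off-centre in the jaws. I reduced this by shifting the arm.
- **Lock check:** After I drew the key out, the line on the lock face pointed toward the bar. It measured about 0.03 rad from the box's edge direction, which is within my reading error.
- **Rack and bystanders:** The collar seated at its original height with no sideways force. The last pictures show the driver, tin, pot and small keys where they were, and the gripper clear.
- **Disagreement found:** The wrist camera's calibration was off by about 1.5 mm sideways. I corrected for it using the other two cameras and the key's position in the jaws.

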